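Comb the breadsticks into the flutes of their baking pan

ROBOT

A 6-joint arm with a two-finger parallel gripper is mounted at the origin on a cart in front of the work surface, level with it; the furniture and walls round the work are solid. World frame = base frame: x ahead of the robot, y to its left, z up, the work surface at z = 0. Lengths are in mm, angles in degrees, forces in N, time in s.
With the tool pointing down it reaches from about 300 to 850 mm from the base axis. Payload 4.2 kg.
Tool frame: the origin (TCP) lies on the centre line of the jaws, within the pads' length; the fingertips stand 14 mm ahead of it and the grasp point (between the pads) lies 5 mm behind it (env.finger_overhang is the z of the fingertips in the tool frame, in mm); z points along the fingers, y is the line along which they close (so a half turn about z gives the same grasp; the last joint's range is limited). The gripper opens to 91 mm and grips with 3 to 60 N. Pads are 32 mm wide; open, the fingers measure 118 mm over their backs; the gripper's body (76 mm by 178 mm) begins 60 mm behind the grasp point.
Start: joints at [66.75, 18.312, 89.639, -0, 72.044, -1.146], TCP at [216.376, 532.751, 227.976] pointing down, gripper open.
Joint ranges: [-177.97, 177.97], [-48.28, 115.42], [12.27, 149.76], [-77.06, 257.06], [2.81, 150.46], [-146.56, 146.56]. Speed limits (degrees/s): [147.25, 147.25, 180, 180, 180, 180].

INTERFACE

Orientations are given as [roll, pitch, yaw] about the fixed x, y, z axes, in that order (R = Rz(yaw) Ry(pitch) Rx(roll)).
In Python, from workcell import sensors, viewer, env gives the robot as it stands. The module is installed in compiled form; this text tells all that it offers.
- The arm moves only by the tool step_arm, never from a script. Its argument "plan" is one flat list of numbers, 6 for each row, row after row: the shift along the tool's x, y, z in cm, then the turn, a rotation vector about the tool's x, y, z in rad. In form: [x, y, z, wx, wy, wz, x, y, z, wx, wy, wz, ...]. A call has 1 to 5 rows; each row shifts and turns the commanded pose from where the row before left it, along the tool's axes as they then stand; what a row does not reach is not made up. A row lasts 1/12 s, in which the tool goes at most 41.7 mm and 7.16 degrees, less where a joint would pass 70% of its speed; a pose out of reach is approached as far as the arm can. A call is refused whole if a number of a shift passes 4.17 or a number of a turn 0.125, either way. A call with a gripper value outside its range is refused whole. "hand" is the finger opening in cm, from 0 to 9.12, set as the call begins (left out, the last holds). The fingers move at their own pace and stop on an object; "newtons" is the grip in N (left out, the last holds). Time passes only in rows, so rows that do not move let the fingers close. It gives the time, the measured TCP pose, the force, the opening and the grip force at its end, in the units of the state.
- sensors.state(): the state, without advancing time (a new reading comes with each control period).
- viewer.grab_frame(name): name is "scene" or "side" or "wrist"; returns a dict with "img" (400x640x3 uint8, red, green, blue), "fx", "fy", "cx", "cy" (pixels), "position" and "attitude" of the camera in the world. Camera axes: x right, y down, z forward; pixel columns grow to the right and rows downward; lengths in mm; the calibration is good to about 2 mm. A picture is of the moment at which its call begins. There is no depth.
- env.job_done(): hands the job in; it is judged then, once.
Trained networks look in a picture, given as the dict that the camera call returned (one of the last four; its "shot" number tells which), for a name from the list of things; names that differ only in an ending like _2 or _b are one class to them, and where a whole thing is asked for, a point or a joint stands for the part that bears it (a point fixed in the world has none). Each returns a list of dicts, best first, with "score" (0 to 1); they miss things now and then, are a little off and sometimes report something else, mostly with a low value. They report only what shows in the picture. A call takes as long as a camera call. They do not tell look-alikes from the thing itself.
- viewer.boxes_of(name, picture): "location" ([column, row] in pixels, amid what is visible of it).
- viewer.pinpoint(name, picture): "location" ([column, row] in pixels: a listed point, or the origin of a listed thing).
The state is a dict: "time_s": time; "qpos": joint angles; "qvel": joint speeds; "effort": joint torques, N m; "ee_pos": TCP position; "ee_rot": TCP orientation; "force": force on the tool from outside, world axes, zero at the start; "torque": the same for the moment, N m; "gripper_width": finger opening in mm; "gripper_force": force on a finger pad.
Only numpy, scipy, OpenCV 4.12 (cv2) and the standard library are available. Lean on these libraries where they do the work, as an engineer would, in place of code of your own. Each camera call takes 0.05 s, during which the arm holds its last target. There are 200 camera calls.

TASK

The breadsticks go back into the oven to dry, so each must lie straight in a flute of its own: take the wooden comb from its blue rest, set its two runners down square on the side rails at the left end of the pan, and draw it slowly and lightly across to the right end, the runners kept resting on the rails, which are a little bent, until every stick has dropped into a flute. Comb gently (the coating scratches, the sticks snap, and the pan must stay where it is), touch the sticks with nothing but the comb, leave the fruit alone, and stand the comb back upright in its rest.

Things in the scene. Friction and masses are not known exactly. Their poses are not given: they have to be found in the camera images.
- pan: dark fluted breadstick pan, loose, 1.25 kg, 222 x 192 mm (x, y), a wire handle 17 mm beyond each x end. Origin: centre of its underside; +x to its left end (world +y, within 0.25 rad), z up. Eight flutes along y, 16.5 x 158 mm, at x = -70 to 70 mm every 20 mm, floor at z = 5 mm; ridges between them 3.5 mm wide, tops at 19 mm
- left_deck (a point): on the pan at (96, 0, 22) mm, over the middle of its left end deck (flat, z = 19 mm, |x| 82 to 111 mm): where the comb's origin starts the stroke. The two side rails run all along x at y = -88 and 88 mm, 15 mm wide. They are bent: both tops lie 19 to 25 mm above the pan's underside and slope up or down along x by up to 0.014 rad, different each time, to be felt; they do not give
- right_deck (a point): on the pan at (-96, 0, 22) mm, the same over the right end deck: where the comb's origin ends the stroke. With the runners on the rails the teeth clear the ridges, the decks and a stick lying in its flute (top at 18 mm). The pan stands on rubber feet (friction about 1); pan, comb and sticks are slick (0.3)
- comb: beech comb, about 0.17 kg, rigid, symmetric. Origin: centre of its underside; z up; row of teeth along y. Two runners with orange soles at y = -88 and 88 mm, 10 mm wide, 32 mm long; nine teeth between, 9 mm wide, 8 mm apart, 10 mm thick, level with the runners' soles. Grip on top: 24 mm thick (x), 124 mm long (y), z = 53 to 87 mm, pinched across x from above; thinner below. Starts in its rest
- rest: blue ceramic utensil rest, a shallow open tray fixed on the glass cooktop, 62 x 216 mm (x, y). Origin: centre of its underside; inner floor at z = 5 mm, 52 x 206 mm; rounded rim about 17 mm high. The comb stands in it, its origin at the middle of the inner floor, its y along the rest's y. Overhead a microwave begins at world x = 0.54, z = 0.52 m
- stick_a: baked breadstick with sesame, golden brown, 100 mm long, 13 mm thick, 14 g. Origin: middle of its axis; its y runs along it. It lies askew across the pan's ridges at the start, origin 25.5 mm above the pan's underside; lying in a flute it is at 11.5 mm. A stick that is dropping can catch between comb and ridge; backing the comb off some 8 mm lets it fall.
- stick_b: baked breadstick with sesame, golden brown, 100 mm long, 13 mm thick, 14 g. Origin: middle of its axis; its y runs along it. It lies askew across the pan's ridges at the start, origin 25.5 mm above the pan's underside; lying in a flute it is at 11.5 mm. A stick that is dropping can catch between comb and ridge; backing the comb off some 8 mm lets it fall.
- stick_c: baked breadstick with sesame, golden brown, 100 mm long, 13 mm thick, 14 g. Origin: middle of its axis; its y runs along it. It lies askew across the pan's ridges at the start, origin 25.5 mm above the pan's underside; lying in a flute it is at 11.5 mm. A stick that is dropping can catch between comb and ridge; backing the comb off some 8 mm lets it fall.
- stick_d: baked breadstick with sesame, golden brown, 100 mm long, 13 mm thick, 14 g. Origin: middle of its axis; its y runs along it. It already lies in a flute of the pan (origin 11.5 mm above the pan's underside), and belongs there.
- lemon: yellow lemon lying left of the pan, 74 x 59 x 57 mm, origin under its centre; bystander, leave alone
- lime: green lime lying left of the pan, 56 x 44 x 44 mm, origin under its centre; bystander, leave alone
Things that resemble listed ones, but are neither listed nor needed, are in the scene too. Leave any grey look-alike of the stick_c alone.

How it is judged:
By the outcome, as a careful person would: the job done as asked, in the order asked, and still so for the second after the job is handed in, with the robot touching nothing.
It also fails if it takes over 72 s, if anything falls off the work surface, if the arm or the gripper's body presses on something with over 40 N, if the wrist force passes 120 N, or if a joint passes its speed limit or range.

## Working session

There is one attempt and no reset: what is moved stays moved. The work goes in short steps, Python scripts to look and compute and a tool call to move; the robot and the scene stay as the last step left them, time stands still between calls to the robot, and variables do not carry over. Pictures are saved under pics/ and viewed, at most 10 in all, crops included, and the job is handed in when it is done.

Besides the shell and the picture viewer there is one more tool, called after ">>>" as name(argument=value, ...), one argument or row to a line, values as JSON. step_arm: Moves the arm, as the interface text tells. Its arguments: {"type":"object","properties":{"plan":{"type":"array","items":{"type":"number"}},"hand":{"type":"number"},"newtons":{"type":"number"}},"required":["plan"]}

```bash
mkdir -p pics
cat > h.py <<'E'
import numpy as np, cv2
from scipy.spatial.transform import Rotation as R
from workcell import sensors, viewer, env
def att(f):
    a=np.array(f["attitude"],float)
    if a.shape==(3,3): return a
    if a.size==4: return R.from_quat(a).as_matrix()
    return R.from_euler('xyz',a,degrees=True).as_matrix()
def ray(f,uv):
    d=att(f)@np.array([(uv[0]-f["cx"])/f["fx"],(uv[1]-f["cy"])/f["fy"],1.]); return np.array(f["position"],float),d
def atz(f,uv,z):
    p,d=ray(f,uv); return p+d*(z-p[2])/d[2]
def tri(obs):
    A=np.zeros((3,3));b=np.zeros(3)
    for f,uv in obs:
        p,d=ray(f,uv); d/=np.linalg.norm(d); M=np.eye(3)-np.outer(d,d); A+=M;b+=M@p
    return np.linalg.solve(A,b)
def proj(f,P):
    c=att(f).T@(np.array(P,float)-np.array(f["position"])); return [c[0]/c[2]*f["fx"]+f["cx"],c[1]/c[2]*f["fy"]+f["cy"]]
def save(f,n): cv2.imwrite(f"pics/{n}.png",f["img"][:,:,::-1])
E
python3 - <<'E'
from h import *
np.set_printoptions(precision=1,suppress=True)
fs={}
for n in("scene","side","wrist"):
    f=viewer.grab_frame(n);fs[n]=f;save(f,n+"0")
    print(n,f["position"],f["attitude"],f["fx"])
for t,z in(("pan",0),("left_deck",22),("right_deck",22),("comb",5),("rest",0),("stick_a",25.5),("lemon",0),("lime",0)):
    for n in fs:
        for d in viewer.pinpoint(t,fs[n])[:6]:
            print(t,n,round(d["score"],2),np.array(d["location"]),atz(fs[n],d["location"],z))
print(sensors.state(),env.finger_overhang)
a=cv2.imread("pics/scene0.png");b=cv2.imread("pics/side0.png");c=cv2.imread("pics/wrist0.png")
E
```

```text
scene [ 193.6 -620.5  597.1] [-126.5   -0.2  -27.5] 371.0703213268522
side [304.8 954.6 708.6] [-124.8   -0.9 -164.2] 453.89814855568284
wrist [138.4 563.  384.2] [162.7   0.   67.9] 286.8414795966747
pan scene 0.79 [295.8 184.3] [548.4 193.1   0. ]
pan scene 0.58 [290.8 189.1] [525.7 177.5   0. ]
pan side 0.78 [312.3 255.4] [533.2 165.    0. ]
left_deck scene 0.86 [281.1 172. ] [524.2 240.7  22. ]
left_deck scene 0.37 [290.  177.1] [536.1 203.9  22. ]
left_deck scene 0.36 [290.3 181.1] [528.4 184.7  22. ]
left_deck side 0.82 [296. 276.] [540.7 265.3  22. ]
right_deck scene 0.98 [306.7 206.4] [517.8  58.8  22. ]
right_deck side 0.63 [325.7 228.7] [522.9  82.8  22. ]
comb scene 0.7 [343.4 256.4] [ 519.3 -123.5    5. ]
comb side 0.66 [343.9 195.6] [ 519.1 -102.8    5. ]
rest scene 0.6 [341.2 259.8] [ 512.3 -126.1    0. ]
rest side 0.86 [344.6 197.5] [ 516.5 -101.3    0. ]
stick_a scene 0.7 [296.6 188.3] [527.1 139.7  25.5]
stick_a scene 0.64 [299.8 197.5] [516.7  97.4  25.5]
stick_a scene 0.63 [286.6 175.3] [529.2 212.   25.5]
stick_a scene 0.61 [361.3 330.8] [ 442.6 -312.5   25.5]
sti
[... 308 characters left out ...]
5]
lemon scene 0.82 [254.6 155.3] [500.3 406.4   0. ]
lemon scene 0.45 [308.  200.9] [544.1 105.1   0. ]
lemon side 0.93 [298.  334.6] [493.1 398.7  -0. ]
lemon side 0.45 [317.8 243. ] [533.4 116.4   0. ]
lime scene 0.7 [281.5 151.4] [587.8 390.6   0. ]
lime side 0.46 [322. 242.] [524.6 109.7   0. ]
{'time_s': 1.35, 'qpos': array([66.7, 18.3, 89.6, -0. , 72. , -1.1]), 'qvel': array([ 0. ,  0. , -0. ,  0. ,  0.1, -0. ]), 'effort': array([ -0. , -41.2, -23.2,   0.1,   0. ,   0. ]), 'ee_pos': array([216.4, 532.8, 228. ]), 'ee_rot': array([180. ,   0. , 157.9]), 'force': array([-0.4,  0.9, -0.1]), 'torque': array([-0. ,  0.1,  0. ]), 'gripper_force': 0.0, 'gripper_width': 91.43344628521544} 14.0
```

View scene.

Run:
```python
import cv2,numpy as np
a=cv2.imread("pics/scene0.png")[120:320,200:460];b=cv2.imread("pics/side0.png")[140:380,220:480]
a=cv2.resize(a,None,fx=3,fy=3,interpolation=3);b=cv2.resize(b,None,fx=2.5,fy=2.5,interpolation=3)
cv2.imwrite("pics/a1.png",a);cv2.imwrite("pics/b1.png",b)
```

```text
(no output)
```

View pics/a1.png

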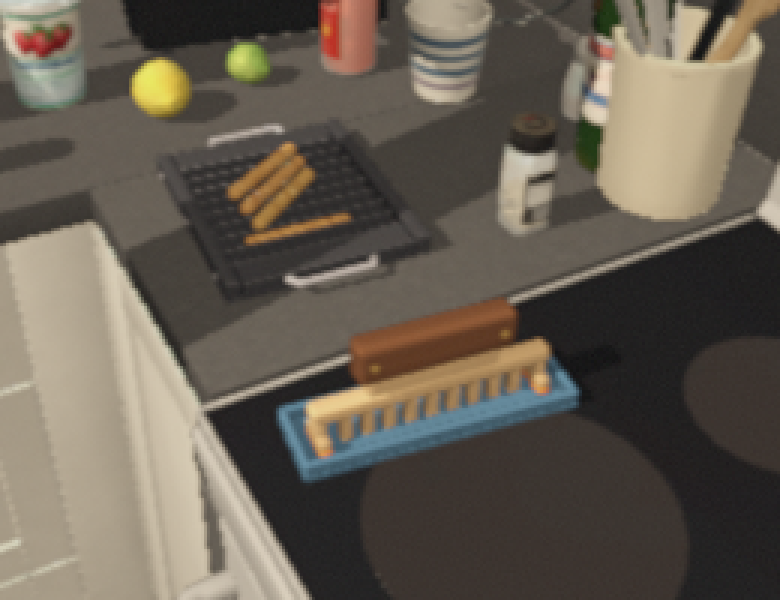

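View pics/b1.png

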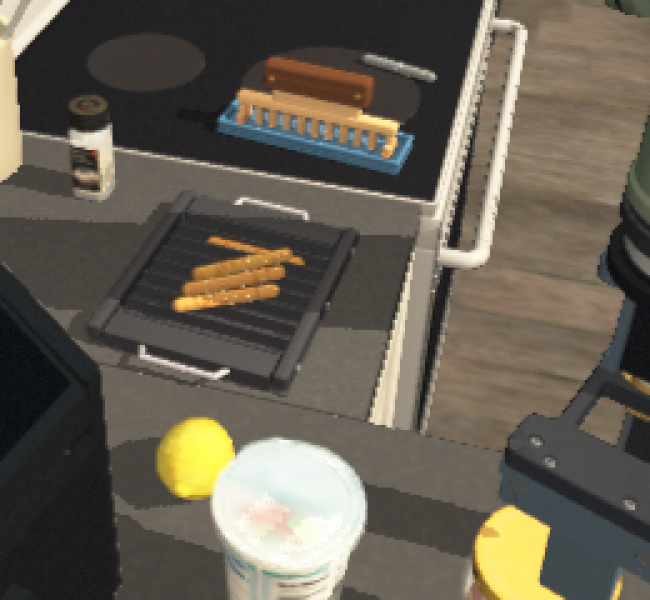

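Run:
```python
from h import *
np.set_printoptions(precision=1,suppress=True)
fs={n:viewer.grab_frame(n) for n in("scene","side")}
S=lambda u,v:(200+u/3,120+v/3); D=lambda u,v:(220+u/2.5,140+v/2.5)
for nm,n,c,z,pts in(("rest","scene",S,0,[(305,478),(578,403)]),("rest","side",D,0,[(218,128),(405,168)]),
  ("grip","scene",S,92,[(352,340),(515,301)]),("grip","side",D,92,[(268,60),(372,86)]),
  ("pan","scene",S,0,[(228,295),(430,245)]),("panL","side",D,0,[(92,332),(280,388)])):
    P=[atz(fs[n],c(*p),z) for p in pts]; d=P[1]-P[0]
    print(nm,n,P[0],P[1],np.linalg.norm(d),np.degrees(np.arctan2(d[1],d[0])))
```

```text
rest scene [ 409.6 -137.     0. ] [ 624.6 -164.8    0. ] 216.74481578552215 -7.3698114116339974
rest side [ 627.4 -101.6    0. ] [406.8 -84.4   0. ] 221.23670802832615 175.55055840666955
grip scene [ 457.7 -115.3   92. ] [ 580.2 -131.4   92. ] 123.50408878345249 -7.527643710998685
grip side [ 573.4 -114.    92. ] [452.5 -92.6  92. ] 122.75716959242398 169.92266888844193
pan scene [438.9  75.7   0. ] [627.3  58.4   0. ] 189.13480201313806 -5.218445742039061
panL side [636.4 258.8   0. ] [455.9 277.5  -0. ] 181.5059127329625 174.10150901038224
```

>>> step_arm(
  plan=[0,0,0,0,0,-0.088,0,0,0,0,0,-0.088,0,0,0,0,0,-0.088,-1.0,-1.6,0,0,0,0,-1.88,-3.05,0,0,0,0],
  hand=9.1,
  newtons=30,
)

```text
time_s: 1.87
ee_pos: [238.8, 485.1, 227.6]
ee_rot: [179.9, -0.0, 173.2]
force: [0.8, 0.2, -0.4]
gripper_width: 91.0
gripper_force: 0.0
```

>>> step_arm(
  plan=[-1.88,-3.05,0,0,0,0,-1.88,-3.05,0,0,0,0,-1.88,-3.05,0,0,0,0,-1.88,-3.05,0,0,0,0,-1.88,-3.05,0,0,0,0],
)

```text
time_s: 2.28
ee_pos: [314.4, 318.8, 228.1]
ee_rot: [180.0, 0.0, 173.1]
force: [1.4, 0.5, 0.2]
gripper_width: 91.0
gripper_force: 0.0
```

>>> step_arm(
  plan=[-1.88,-3.05,0,0,0,0,-1.88,-3.05,0,0,0,0,-1.88,-3.05,0,0,0,0,-1.88,-3.05,0,0,0,0,-1.88,-3.05,0,0,0,0],
)

```text
time_s: 2.7
ee_pos: [389.3, 155.9, 228.3]
ee_rot: [180.0, 0.0, 173.0]
force: [0.8, -0.8, -0.2]
gripper_width: 90.9
gripper_force: 0.0
```

>>> step_arm(
  plan=[-1.88,-3.05,0.9,0,0,0,-1.88,-3.05,1.0,0,0,0,-1.88,-3.05,1.0,0,0,0,-1.88,-3.05,1.0,0,0,0,-1.88,-3.05,1.0,0,0,0],
)

```text
time_s: 3.12
ee_pos: [464.2, -7.1, 178.8]
ee_rot: [180.0, 0.1, 173.0]
force: [-0.1, 0.9, -0.8]
gripper_width: 90.8
gripper_force: 0.0
```

>>> step_arm(
  plan=[-1.88,-3.05,1.0,0,0,0,-1.88,-3.05,1.0,0,0,0,-1.88,-3.05,0.9,0,0,0,-0.9,-1.5,0,0,0,0,0,0,0,0,0,0],
)

```text
time_s: 3.53
ee_pos: [517.0, -122.2, 149.2]
ee_rot: [-179.9, 0.0, 172.8]
force: [0.1, 0.3, 0.4]
gripper_width: 91.3
gripper_force: 0.0
```

Run:
```python
from h import *
np.set_printoptions(precision=1,suppress=True)
s=sensors.state();print(s["time_s"],s["ee_pos"],s["ee_rot"],s["force"])
f=viewer.grab_frame("wrist");save(f,"w1");print(f["position"],f["attitude"])
for t,z in(("comb",5),("rest",0)):
    for d in viewer.pinpoint(t,f)[:3]: print(t,round(d["score"],2),np.array(d["location"]),atz(f,d["location"],z))
```

```text
3.5333 [ 517.  -122.2  149.2] [-179.9    0.   172.8] [0.1 0.3 0.4]
[ 433.5 -112.9  306.1] [162.6   0.   82.8]
comb 0.91 [317.8 193.1] [ 517.4 -124.     5. ]
rest 0.87 [320.6 188.7] [ 514.2 -120.5    0. ]
rest 0.63 [546.4 170. ] [523.9 124.3   0. ]
```

View pics/w1.png

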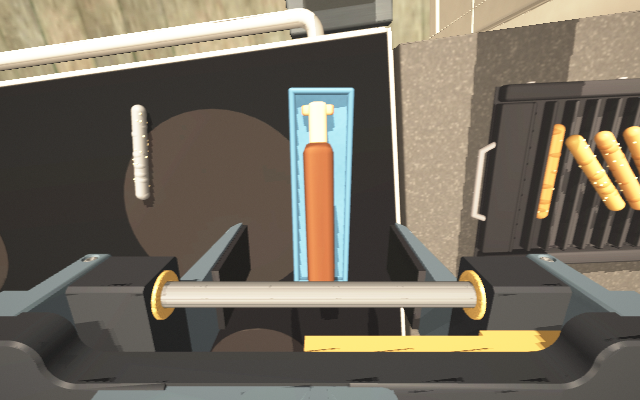

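Run:
```python
from h import *
np.set_printoptions(precision=1,suppress=True)
f=viewer.grab_frame("wrist");im=f["img"].astype(int)
h=cv2.cvtColor(f["img"],cv2.COLOR_RGB2HSV)
m=(h[...,0]<14)&(h[...,1]>140)&(h[...,2]>60)
P=[]
for r in (155,170,200,230,260,275):
    c=np.where(m[r,290:350])[0]+290
    a,b=atz(f,(c.min()-.5,r),87+5),atz(f,(c.max()+.5,r),92); P.append((a+b)/2); print(r,c.min(),c.max(),a,b,np.linalg.norm(a-b))
d=P[-1]-P[0];print(np.degrees(np.arctan2(d[1],d[0])))
rows=np.where(m[:,319])[0];print("end row",rows.min(),atz(f,(319,rows.min()),92),atz(f,(319,rows.min()),80))
hb=(h[...,0]>95)&(h[...,0]<115)&(h[...,1]>90)
for r in(120,180,240,270):
    c=np.where(hb[r,270:370])[0]+270
    print(r,c.min(),c.max(),atz(f,(c.min()-.5,r),14),atz(f,(c.max()+.5,r),14))
rr=np.where(hb[:,320])[0];print(rr.min(),atz(f,(320,rr.min()),14))
s=sensors.state();p=s["ee_pos"];print(p,"tcp->", proj(f,p))
```

```text
155 299 327 [ 460.3 -127.6   92. ] [ 462.9 -106.1   92. ] 21.66421126687821
170 299 327 [ 471.5 -129.2   92. ] [ 474.2 -107.4   92. ] 22.005420055365867
200 300 327 [ 495.2 -131.8   92. ] [ 497.9 -110.    92. ] 21.93775432746443
230 302 327 [ 520.5 -133.8   92. ] [ 523.1 -112.9   92. ] 21.05581409465969
260 303 328 [ 547.6 -136.7   92. ] [ 550.2 -115.1   92. ] 21.78853444163584
275 304 328 [ 561.8 -137.8   92. ] [ 564.4 -116.7   92. ] 21.32149705478962
-5.847966150437577
end row 146 [ 455.6 -111.6   92. ] [ 456.9 -111.7   80. ]Traceback (most recent call last):
  File "<stdin>", line 15, in <module>
    return umr_minimum(a, axis, None, out, keepdims, initial, where)
ValueError: zero-size array to reduction operation minimum which has no identity
```

Run:
```python
from h import *
np.set_printoptions(precision=1,suppress=True)
f=viewer.grab_frame("wrist");save(f,"w2")
s=sensors.state();print(s["ee_pos"],s["ee_rot"],s["time_s"],f["position"],f["attitude"],f["cx"],f["cy"])
h=cv2.cvtColor(f["img"],cv2.COLOR_RGB2HSV)
print(f["img"][200,285:360:3].tolist())
print([h[150,c].tolist() for c in(294,340)])
a=f["img"][130:300,270:370,::-1];cv2.imwrite("pics/w2c.png",cv2.resize(a,None,fx=3,fy=3,interpolation=0))
```

```text
[ 515.1 -117.7  150.3] [180.   -0.  173.1] 3.7833 [ 431.6 -109.2  307.1] [162.7  -0.1  83.1] 318.17831419718686 201.5128113815829
[[98, 83, 72], [166, 221, 235], [157, 212, 228], [122, 168, 187], [182, 233, 244], [181, 104, 64], [234, 142, 87], [240, 154, 93], [232, 141, 85], [228, 136, 82], [225, 134, 81], [226, 133, 81], [226, 133, 79], [200, 114, 70], [138, 89, 66], [182, 232, 244], [182, 234, 245], [183, 234, 244], [169, 224, 236], [180, 232, 242], [126, 169, 189], [52, 48, 46], [52, 49, 46], [53, 48, 46], [53, 49, 46]]
[[95, 61, 245], [95, 71, 237]]
```

>>> step_arm(
  plan=[-0.35,-0.45,0.5,0,0,-0.017,0,0,1.8,0,0,0,0,0,2.0,0,0,0,0,0,2.0,0,0,0,0,0,1.0,0,0,0],
)

```text
time_s: 4.2
ee_pos: [517.3, -122.9, 75.0]
ee_rot: [180.0, -0.2, 174.1]
force: [0.5, -0.1, -0.1]
gripper_width: 90.7
gripper_force: 0.0
```

>>> step_arm(
  plan=[0,0,0.5,0,0,0,0,0,0,0,0,0,0,0,0,0,0,0],
)

```text
time_s: 4.45
ee_pos: [519.1, -123.7, 72.5]
ee_rot: [-180.0, 0.1, 174.0]
force: [-0.1, -0.8, -0.0]
gripper_width: 91.2
gripper_force: 0.0
```

Run:
```python
from h import *
np.set_printoptions(precision=1,suppress=True)
s=sensors.state();print(s["ee_pos"],s["ee_rot"],s["time_s"],s["force"])
f=viewer.grab_frame("wrist");save(f,"w3")
h=cv2.cvtColor(f["img"],cv2.COLOR_RGB2HSV)
m=(h[...,0]<14)&(h[...,1]>140)&(h[...,2]>60)
for r in range(100,300,20):
    c=np.where(m[r,280:360])[0]+280
    if len(c)>5: print(r,c.min(),c.max(),(atz(f,(c.min()-.5,r),92)+atz(f,(c.max()+.5,r),92))/2)
hb=(h[...,0]>85)&(h[...,0]<115)&(h[...,1]>50)&(h[...,2]>110)
for r in(40,80,120):
    c=np.where(hb[r,250:390])[0]+250
    if len(c): print("rest",r,c.min(),c.max(),(atz(f,(c.min()-.5,r),14)+atz(f,(c.max()+.5,r),14))/2,np.linalg.norm(atz(f,(c.min()-.5,r),14)-atz(f,(c.max()+.5,r),14)))
```

```text
[ 519.1 -123.7   72.5] [-180.     0.1  174. ] 4.45 [-0.1 -0.8 -0. ]
160 303 340 [ 457.5 -117.    92. ]
180 300 343 [ 467.2 -118.    92. ]
200 300 342 [ 477.4 -119.3   92. ]
220 301 342 [ 488.1 -120.1   92. ]
240 301 341 [ 499.2 -121.5   92. ]
260 301 341 [ 510.9 -122.7   92. ]
280 302 341 [ 523.2 -123.6   92. ]
rest 80 281 371 [ 415.  -108.7   14. ] 63.20281604351382
rest 120 282 368 [ 441.5 -111.9   14. ] 62.84979171321335
```

>>> step_arm(
  plan=[0,0,0,0,0,0,0,0,0,0,0,0,0,0,0,0,0,0,0,0,0,0,0,0,0,0,0,0,0,0],
  hand=1.5,
  newtons=40,
)

```text
time_s: 4.92
ee_pos: [518.7, -123.9, 72.2]
ee_rot: [-180.0, 0.0, 174.0]
force: [0.5, -0.1, -0.6]
gripper_width: 60.3
gripper_force: 0.0
```

>>> step_arm(
  plan=[0,0,0,0,0,0,0,0,0,0,0,0,0,0,0,0,0,0,0,0,0,0,0,0,0,0,0,0,0,0],
)

```text
time_s: 5.33
ee_pos: [518.5, -123.8, 71.9]
ee_rot: [180.0, -0.0, 174.0]
force: [0.3, 0.5, 0.7]
gripper_width: 27.1
gripper_force: 0.0
```

>>> step_arm(
  plan=[0,0,0,0,0,0,0,0,0,0,0,0,0,0,0,0,0,0,0,0,0,0,0,0,0,0,0,0,0,0],
)

```text
time_s: 5.75
ee_pos: [518.5, -123.8, 71.8]
ee_rot: [180.0, -0.0, 174.0]
force: [-0.0, -0.8, -0.3]
gripper_width: 24.3
gripper_force: 40.0
```

>>> step_arm(
  plan=[0,0,-0.3,0,0,0,0,0,-0.7,0,0,0,0,0,-1.5,0,0,0,0,0,-2.5,0,0,0,0,0,-3,0,0,0],
)

```text
time_s: 6.17
ee_pos: [517.3, -123.5, 151.8]
ee_rot: [180.0, -0.2, 174.0]
force: [0.3, -0.8, -2.1]
gripper_width: 23.8
gripper_force: 40.0
```

>>> step_arm(
  plan=[0,0,-2,0,0,0,0,0,0,0,0,0,0,0,0,0,0,0],
)

```text
time_s: 6.42
ee_pos: [518.9, -124.0, 173.0]
ee_rot: [-180.0, 0.1, 174.0]
force: [-0.2, -0.4, -1.4]
gripper_width: 23.2
gripper_force: 40.0
```

Run:
```python
from h import *
np.set_printoptions(precision=1,suppress=True)
s=sensors.state();print(s["ee_pos"],s["ee_rot"],s["time_s"],s["force"])
f=viewer.grab_frame("wrist");save(f,"w4")
for n in ("pan","left_deck","right_deck","stick_a"):
    for d in viewer.pinpoint(n,f)[:5]: print(n,round(d["score"],2),np.array(d["location"]),atz(f,d["location"],{"pan":0,"stick_a":25.5}.get(n,22)))
```

```text
[ 518.9 -124.   173. ] [-180.     0.1  174. ] 6.4167 [-0.2 -0.4 -1.4]
stick_a 0.94 [529.6 169.2] [517.7 103.3  25.5]
stick_a 0.85 [576.1 171.5] [525.5 153.4  25.5]
stick_a 0.83 [151.1 146.8] [ 452.1 -294.3   25.5]
stick_a 0.61 [600.9 168.7] [525.2 179.4  25.5]
stick_a 0.58 [622.4 169.3] [528.2 202.5  25.5]
```

View pics/w4.png

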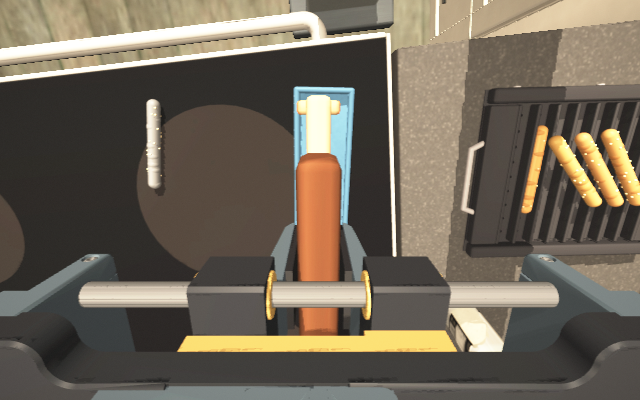

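Run:
```python
from h import *
np.set_printoptions(precision=1,suppress=True)
f=viewer.grab_frame("scene");g=viewer.grab_frame("side")
print("jar base",atz(f,(200+524/3,120+228/3),0),atz(f,(200+498/3,120+215/3),0),atz(g,(220+88/2.5,140+196/2.5),0),"top tri",tri([(f,(200+533/3,120+120/3)),(g,(220+88/2.5,140+102/2.5))]))
```

```text
jar base [717.4  41.5   0. ] [707.7  69.8   0. ] [719.6  65.9   0. ] top tri [719.5  50.3 108. ]
```

>>> step_arm(
  plan=[0.1,1.5,0,0,0,0,0.2,3.3,0,0,0,0,0.2,3.5,0,0,0,0,0.2,3.5,0,0,0,0,0.2,3.5,0,0,0,0],
)

```text
time_s: 7.18
ee_pos: [525.3, 30.6, 171.4]
ee_rot: [-180.0, -0.0, 174.0]
force: [-0.2, 0.6, -1.8]
gripper_width: 24.1
gripper_force: 40.0
```

>>> step_arm(
  plan=[0.2,3.5,0,0,0,0,0.2,3.5,0,0,0,0,0.2,3.5,0,0,0,0,0.2,3.5,0,0,0,0,0.2,3.5,0,0,0,0],
)

```text
time_s: 7.6
ee_pos: [533.6, 206.1, 171.4]
ee_rot: [-180.0, -0.0, 174.0]
force: [0.7, -0.8, -0.9]
gripper_width: 23.9
gripper_force: 40.0
```

>>> step_arm(
  plan=[0.2,3.5,0,0,0,0,0.1,2.2,0,0,0,0,0,0,0,0,0,0,0,0,0,0,0,0,0,0,0,0,0,0],
)

```text
time_s: 8.02
ee_pos: [536.5, 260.7, 171.3]
ee_rot: [-179.9, -0.1, 174.0]
force: [-0.6, -0.2, -1.6]
gripper_width: 23.9
gripper_force: 40.0
```

Run:
```python
from h import *
np.set_printoptions(precision=1,suppress=True)
s=sensors.state();print(s["ee_pos"],s["ee_rot"],s["time_s"],s["force"],s["torque"])
f=viewer.grab_frame("wrist");save(f,"w5")
for n in ("pan","left_deck","right_deck","stick_a"):
    for d in viewer.pinpoint(n,f)[:5]: print(n,round(d["score"],2),np.array(d["location"]),atz(f,d["location"],{"pan":0,"stick_a":25.5}.get(n,22)))
```

```text
[536.5 260.7 171.3] [-179.9   -0.1  174. ] 8.0167 [-0.6 -0.2 -1.6] [ 0.1  0.  -0. ]
pan 0.58 [240.4 199.9] [542.9 165.    0. ]
left_deck 0.2 [  4.2 201.9] [511.7 -91.6  22. ]
right_deck 0.97 [148.6 200.9] [527.4  69.6  22. ]
stick_a 0.81 [190.5 189.6] [518.7 121.   25.5]
stick_a 0.79 [266.1 192. ] [530.  202.7  25.5]
stick_a 0.67 [219.3 190.5] [523.  152.1  25.5]
stick_a 0.64 [250.6 188.2] [524.  186.6  25.5]
```

View pics/w5.png

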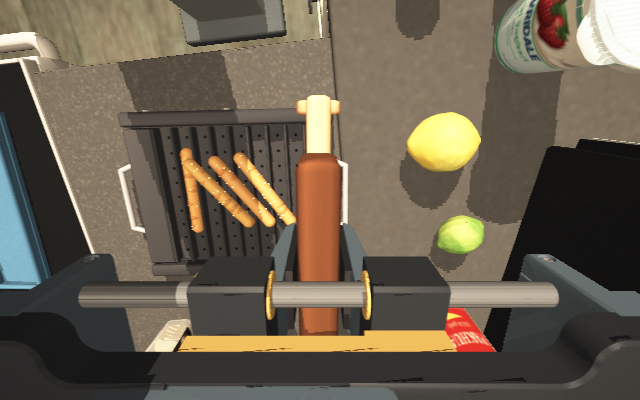

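Run:
```python
import cv2
a=cv2.imread("pics/w5.png")[95:285,105:355]
cv2.imwrite("pics/w5c.png",cv2.resize(cv2.convertScaleAbs(a,alpha=1.8),None,fx=3.15,fy=3.15,interpolation=2))
```

```text
(no output)
```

View pics/w5c.png

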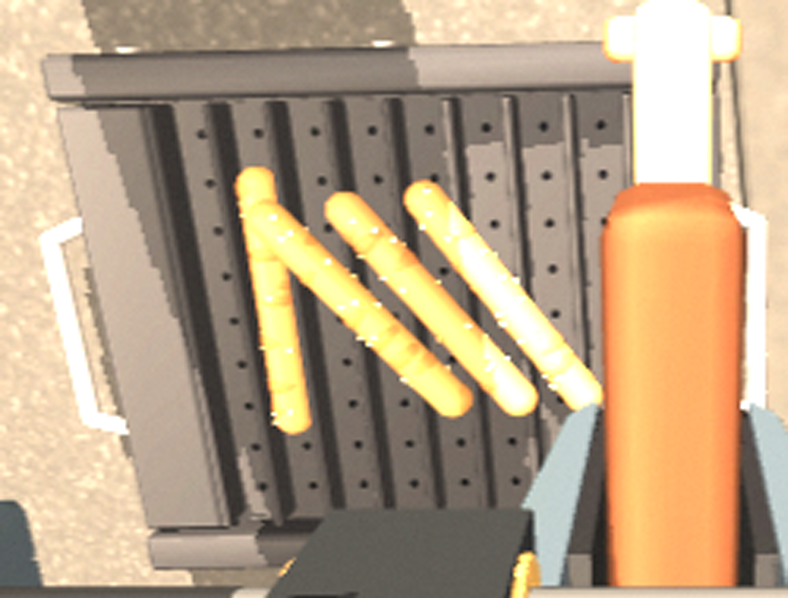

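Run:
```python
from h import *
np.set_printoptions(precision=1,suppress=True)
f=viewer.grab_frame("wrist")
T=[(201,133),(258,132),(315,131),(372,130),(429,129),(486,127),(543,126),(601,125)]
B=[(255,486),(313,485),(362,485),(414,484),(465,482),(515,481)]
w=lambda p,z:atz(f,(p[0]/3.15+105,p[1]/3.15+95),z)[:2]
WT=np.array([w(p,5) for p in T]);WB=np.array([w(p,5) for p in B])
xs=-70+20*np.arange(8)
print(WT,WB)
L=np.mean(np.linalg.norm(WT[:6]-WB,axis=1));print("row dist",L,"len",np.linalg.norm(WT[-1]-WT[0]))
mod=np.r_[np.c_[xs,np.full(8,L/2)],np.c_[xs[:6],np.full(6,-L/2)]];W=np.r_[WT,WB]
mc,wc=mod.mean(0),W.mean(0);U,S,V=np.linalg.svd((mod-mc).T@(W-wc));Rm=(U@V).T
t=wc-Rm@mc;print("yaw",np.degrees(np.arctan2(Rm[1,0],Rm[0,0])),"pan",t,"res",(mod@Rm.T+t-W).round(1).tolist())
for x in(96,-96):print(x,Rm@[x,0]+t)
s=sensors.state();print(s["ee_pos"],"tcp in pan",Rm.T@(s["ee_pos"][:2]-t))
for p in[(100,525),(62,108)]: print("deck corner",Rm.T@(w(p,19)-t))
for p in[(44,55),(600,44),(150,567)]: print("rail outer",Rm.T@(w(p,20)-t))
for n,a,b in(("c",(268,215),(456,404)),("b",(340,206),(522,402)),("a",(418,196),(590,396))): print(n,Rm.T@(w(a,30)-t),Rm.T@(w(b,30)-t))
```

```text
[[462.5 101. ]
 [464.3 121. ]
 [466.  140.9]
 [467.8 160.9]
 [469.6 180.8]
 [471.  200.8]
 [472.8 220.7]
 [474.6 241. ]] [[598.6  86.7]
 [600.7 109.6]
 [602.7 128.9]
 [604.5 149.4]
 [605.7 169.7]
 [607.4 189.4]]
row dist 136.9385374395499 len 140.48458123020933
yaw 85.00271648833397 pan [536.8 164.9] res [[0.0, 0.1], [-0.0, 0.1], [-0.1, 0.0], [-0.1, 0.0], [-0.1, -0.0], [0.2, -0.1], [0.1, -0.1], [0.1, -0.4], [0.3, 2.5], [-0.0, -0.5], [-0.3, 0.1], [-0.3, -0.5], [0.1, -0.8], [0.2, -0.6]]
96 [545.2 260.5]
-96 [528.4  69.3]
[537.1 260.5 172.1] tcp in pan [95.2  8.1]
deck corner [-127.4  -76.9]
deck corner [-107.8   78.5]
rail outer [-109.4   95.4]
rail outer [72.3 95.4]
rail outer [-111.1  -95. ]
c [-39.7  43.2] [ 16.8 -25.3]
b [-15.4  45.8] [ 40.2 -25. ]
a [10.8 48.6] [ 64.5 -23.2]
```

```bash
cat >> h.py <<'E'
PY=np.radians(85.0);PR=np.array([[np.cos(PY),-np.sin(PY)],[np.sin(PY),np.cos(PY)]]);PT=np.array([536.8,164.9])
def inpan(w): return PR.T@(np.array(w)[:2]-PT)
def topan(p): return PR@np.array(p,float)+PT
def toolmove(s,d): # world delta -> tool axes cm
    return R.from_euler('xyz',s["ee_rot"],degrees=True).as_matrix().T@np.array(d)/10
E
python3 - <<'E'
from h import *
np.set_printoptions(precision=1,suppress=True)
f=viewer.grab_frame("wrist");im=f["img"]
s=sensors.state();t=s["ee_pos"];Rt=R.from_euler('xyz',s["ee_rot"],degrees=True).as_matrix()
print(im[85:160:3,319].tolist());
for r in(100,104,108,112):print(r,[im[r,c].tolist() for c in range(292,346,3)])
for z in(105,112,120,130):
    a,b=atz(f,(297,106),z),atz(f,(339.5,106),z);print(z,np.linalg.norm(a-b), [Rt.T@(atz(f,(318,r),z)-t) for r in(96,100,114)])
print("gripend",[Rt.T@(atz(f,(318,154),z)-t) for z in(185,192)])
E
```

```text
[[148, 131, 111], [135, 123, 103], [141, 126, 105], [141, 125, 105], [255, 254, 216], [255, 253, 206], [255, 253, 203], [255, 253, 203], [255, 253, 205], [255, 253, 205], [255, 253, 204], [255, 253, 204], [255, 253, 205], [255, 253, 207], [255, 253, 207], [255, 254, 207], [255, 254, 208], [255, 254, 208], [255, 254, 208], [255, 254, 209], [255, 254, 208], [255, 254, 210], [255, 254, 209], [138, 76, 46], [138, 77, 47]]
100 [[143, 128, 108], [140, 124, 106], [160, 126, 100], [253, 228, 155], [255, 241, 167], [250, 218, 139], [255, 254, 208], [255, 254, 216], [255, 254, 216], [255, 253, 206], [255, 253, 206], [255, 253, 204], [255, 247, 181], [255, 240, 167], [255, 241, 168], [131, 108, 83], [139, 122, 102], [138, 123, 103]]
104 [[136, 121, 101], [148, 132, 110], [251, 220, 141], [255, 250, 192], [255, 251, 193], [254, 239, 164], [255, 253, 202], [255, 254, 212], [255, 254, 210], [255, 253, 203], [255, 253, 204], [255, 252, 199], [255, 244, 174], [253, 235, 159], [255, 251, 193], [254, 236, 160], [184, 120, 82], [140, 124, 105]]
108 [[108, 98, 89], [108, 97, 89], [247, 205, 130], [255, 
[... 342 characters left out ...]
38, 162], [255, 253, 202], [255, 254, 213], [255, 254, 208], [255, 253, 205], [255, 253, 205], [255, 252, 199], [254, 237, 162], [224, 167, 102], [238, 189, 117], [211, 149, 90], [132, 116, 99], [135, 119, 100]]
105 31.502190307630116 [array([95.1, -1.5, 67.1]), array([92.4, -1.5, 67.1]), array([82.5, -1.5, 67.1])]
112 30.517980270618967 [array([94.8, -1.5, 60.1]), array([92.1, -1.5, 60.1]), array([82.6, -1.5, 60.1])]
120 29.393168799749073 [array([94.4, -1.5, 52.1]), array([91.8, -1.5, 52.1]), array([82.6, -1.5, 52.1])]
130 27.987154461161776 [array([93.9, -1.5, 42.1]), array([91.4, -1.5, 42.1]), array([82.7, -1.5, 42.1])]
gripend [array([ 63.9,  -1.5, -12.9]), array([ 64.9,  -1.5, -19.9])]
```

>>> step_arm(
  plan=[0,0,0.4,0,0,-0.017,-0.38,0.04,1,0,0,0,-0.38,0.03,1.8,0,0,0,0,0,2.0,0,0,0,0,0,1.2,0,0,0],
)

```text
time_s: 8.78
ee_pos: [543.9, 260.8, 105.2]
ee_rot: [-179.9, -0.2, 175.0]
force: [-0.7, 0.2, -2.4]
gripper_width: 23.6
gripper_force: 40.0
```

>>> step_arm(
  plan=[0,0,0.8,0,0,0,0,0,0,0,0,0,0,0,0,0,0,0,0,0,0,0,0,0],
)

```text
time_s: 9.12
ee_pos: [545.2, 261.7, 100.7]
ee_rot: [179.9, 0.1, 175.0]
force: [0.2, -0.2, -1.2]
gripper_width: 23.9
gripper_force: 40.0
```

Run:
```python
from h import *
np.set_printoptions(precision=1,suppress=True)
s=sensors.state();print(s["ee_pos"],s["ee_rot"],s["time_s"],s["force"],s["torque"],inpan(s["ee_pos"]))
f=viewer.grab_frame("wrist");save(f,"w6")
cv2.imwrite("pics/w6c.png",cv2.resize(cv2.convertScaleAbs(f["img"][60:180,230:410,::-1],alpha=1.3),None,fx=4.4,fy=4.4,interpolation=2))
```

```text
[545.2 261.7 100.7] [179.9   0.1 175. ] 9.1167 [ 0.2 -0.2 -1.2] [ 0. -0.  0.] [97.2  0. ]
```

View pics/w6c.png

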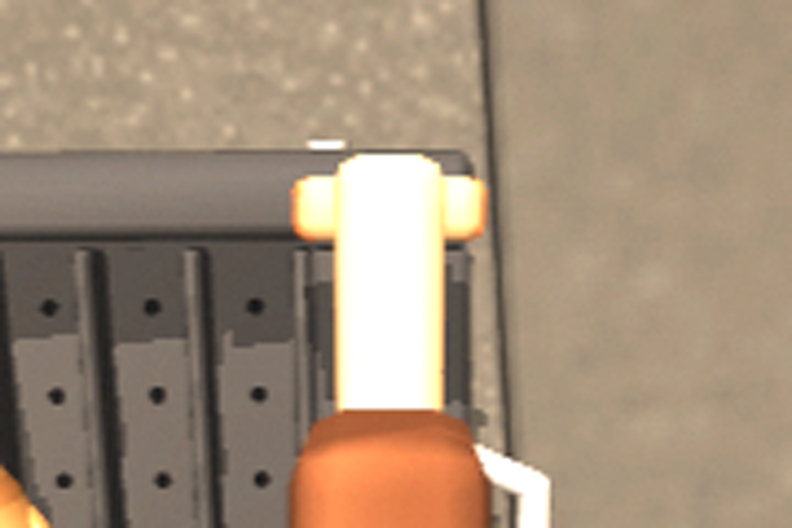

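Run:
```python
from h import *
np.set_printoptions(precision=1,suppress=True)
f=viewer.grab_frame("wrist");s=sensors.state();print(s["ee_pos"],inpan(s["ee_pos"]),s["force"])
P=lambda u,v,z:inpan(atz(f,(u/4.4+230,v/4.4+60),z))
print("rail out/in",[P(150,v,z) for v,z in((153,20),(235,20))])
for z in(34,38,42): print(z,"runner out/in",P(315,177,z),P(315,240,z),P(465,177,z),P(465,240,z), "ends",P(292,208,z),P(487,208,z))
print("deck right edge", P(470,250,19),P(470,400,19))
print("holes",[P(*p,5) for p in((50,306),(151,306),(255,306))])
```

```text
[545.3 261.7 101. ] [97.2 -0. ] [ 0.2 -0.2 -2.3]
rail out/in [array([54. , 96.6]), array([53.3, 82.7])]
34 runner out/in [83.9 92.1] [83.7 82. ] [108.9  92.1] [109.1  82. ] ends [79.9 87.2] [112.7  87.2]
38 runner out/in [84.1 91.9] [83.9 82. ] [108.7  91.9] [108.9  82. ] ends [80.2 87.1] [112.4  87.1]
42 runner out/in [84.3 91.8] [84.1 82.1] [108.5  91.8] [108.6  82.1] ends [80.5 87.1] [112.1  87.1]
deck right edge [111.   80.1] [111.5  53.1]
holes [array([30.4, 69.4]), array([50. , 69.4]), array([70.2, 69.4])]
```

>>> step_arm(
  plan=[0.16,-0.12,0.3,0,0,0,0,0,0.3,0,0,0,0,0,0.15,0,0,0,0,0,0,0,0,0],
)

```text
time_s: 9.55
ee_pos: [542.5, 260.2, 92.0]
ee_rot: [-180.0, -0.0, 175.0]
force: [-1.0, -0.4, -1.8]
gripper_width: 23.7
gripper_force: 40.0
```

>>> step_arm(
  plan=[0,0,0.04,0,0,0,0,0,0.04,0,0,0,0,0,0.04,0,0,0,0,0,0,0,0,0],
)

```text
time_s: 9.88
ee_pos: [543.0, 260.4, 91.7]
ee_rot: [180.0, 0.0, 175.0]
force: [-0.7, 0.3, -0.7]
gripper_width: 23.8
gripper_force: 40.0
```

>>> step_arm(
  plan=[0,0,0.05,0,0,0,0,0,0.05,0,0,0,0,0,0,0,0,0],
)

```text
time_s: 10.13
ee_pos: [543.0, 260.5, 91.5]
ee_rot: [180.0, 0.0, 175.0]
force: [-2.1, -0.2, 6.4]
gripper_width: 23.7
gripper_force: 40.0
```

```bash
python3 -c "
from h import *
s=sensors.state();print(s['ee_pos'],s['force'],s['torque'])"
```

```text
[543.04478285 260.45420306  91.49027639] [-2.0904554  -0.2372035   6.44856322] [-0.17282669  0.5261005  -0.10457492]
```

>>> step_arm(
  plan=[0,0,-0.02,0.006,0.002,0,0,0,0,0,0,0,0,0,0,0,0,0],
)

```text
time_s: 10.38
ee_pos: [543.3, 260.8, 91.4]
ee_rot: [-179.7, -0.0, 175.0]
force: [-2.0, -0.6, 6.4]
gripper_width: 23.6
gripper_force: 40.0
```

```bash
cat >> h.py <<'E'
def feel():
    s=sensors.state();F=PR.T@s['force'][:2];T=PR.T@s['torque'][:2];fz=s['force'][2]+1.7
    x,y=inpan(s['ee_pos'])
    # pan-frame contact centre: Ty=z*Fx-x*Fz ; Tx=y*Fz-z*Fy ; z=-.067
    print("t %.2f pan x %.1f y %.1f z %.2f rot"%(s['time_s'],x,y,s['ee_pos'][2]),np.round(s['ee_rot'],2),"F",F.round(1),"fz %.1f T"%fz,T.round(2),s['torque'][2].round(2),"cop x %.0f y %.0f"%(1000*(-T[1]-.067*F[0])/fz,1000*(T[0]-.067*F[1])/fz))
E
python3 -c "
from h import *
feel()"
```

```text
t 10.38 pan x 96.1 y 1.9 z 91.45 rot [-1.7973e+02 -4.0000e-02  1.7497e+02] F [-0.8  2. ] fz 8.1 T [ 0.23 -0.06] -0.07 cop x 15 y 12
```

>>> step_arm(
  plan=[0,0,-0.02,-0.003,0.0005,0,0,0,0,0,0,0,0,0,0,0,0,0],
)

```text
time_s: 10.63
ee_pos: [543.3, 260.6, 91.5]
ee_rot: [-179.9, -0.1, 175.0]
force: [-1.0, 0.4, 6.0]
gripper_width: 23.8
gripper_force: 40.0
```

```bash
python3 -c "
from h import *
feel()"
```

```text
t 10.63 pan x 95.9 y 1.8 z 91.48 rot [-1.7988e+02 -6.0000e-02  1.7497e+02] F [0.3 1. ] fz 7.7 T [0.17 0.04] -0.11 cop x -7 y 13
```

>>> step_arm(
  plan=[0,0,-0.02,0,0.0003,0,0,-0.08,0,0,0,0,0,-0.12,0,0,0,0,0,-0.15,0,0,0,0,0,-0.15,0,0,0,0],
)

```text
time_s: 11.05
ee_pos: [543.4, 256.0, 91.5]
ee_rot: [-179.9, -0.0, 175.0]
force: [1.3, 2.5, 5.3]
gripper_width: 24.0
gripper_force: 40.0
```

```bash
python3 -c "
from h import *
feel()"
```

```text
t 11.05 pan x 91.3 y 1.4 z 91.54 rot [-1.7994e+02 -2.0000e-02  1.7497e+02] F [ 2.6 -1. ] fz 7.0 T [-0.02 -0.43] -0.01 cop x 36 y 7
```

>>> step_arm(
  plan=[0,-0.15,0,0,0,0,0,-0.15,0,0,0,0,0,-0.15,0,0,0,0,0,-0.15,0,0,0,0,0,-0.15,0,0,0,0],
)

```text
time_s: 11.47
ee_pos: [542.8, 248.5, 91.6]
ee_rot: [-179.9, -0.0, 175.0]
force: [0.7, 1.0, 4.6]
gripper_width: 24.0
gripper_force: 40.0
```

```bash
python3 -c "
from h import *
feel()"
```

```text
t 11.47 pan x 83.8 y 1.3 z 91.59 rot [-1.7995e+02 -2.0000e-02  1.7496e+02] F [ 1.1 -0.6] fz 6.3 T [-0.04 -0.4 ] -0.02 cop x 52 y -0
```

```bash
sed -i 's/\.067\*F/.2*F/g' h.py
cat > f.py <<'E'
from h import *
feel()
E
```

```text
(no output)
```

>>> step_arm(
  plan=[0,-0.15,0,0,0,0,0,-0.15,0,0,0,0,0,-0.15,0,0,0,0,0,-0.15,0,0,0,0,0,-0.15,0,0,0,0],
)

```text
time_s: 11.88
ee_pos: [542.2, 241.1, 91.6]
ee_rot: [-179.9, -0.0, 175.0]
force: [1.2, 1.9, 4.9]
gripper_width: 24.1
gripper_force: 40.0
```

```bash
python3 f.py
```

```text
t 11.88 pan x 76.3 y 1.3 z 91.63 rot [-1.7995e+02 -1.0000e-02  1.7496e+02] F [ 2. -1.] fz 6.6 T [-0.03 -0.43] -0.0 cop x 5 y 26
```

>>> step_arm(
  plan=[0,-0.15,0,0,0,0,0,-0.15,0,0,0,0,0,-0.15,0,0,0,0,0,-0.15,0,0,0,0,0,-0.15,0,0,0,0],
)

```text
time_s: 12.3
ee_pos: [541.5, 233.6, 91.7]
ee_rot: [-179.9, -0.0, 175.0]
force: [-0.4, 1.7, 4.4]
gripper_width: 23.6
gripper_force: 40.0
```

```bash
python3 f.py
```

```text
t 12.30 pan x 68.9 y 1.3 z 91.67 rot [-1.7995e+02 -1.0000e-02  1.7496e+02] F [1.7 0.6] fz 6.1 T [-0.02 -0.43] 0.01 cop x 15 y -22
```

>>> step_arm(
  plan=[0,-0.15,0,0,0,0,0,-0.15,0,0,0,0,0,-0.15,0,0,0,0,0,-0.15,0,0,0,0,0,-0.15,0,0,0,0],
)

```text
time_s: 12.72
ee_pos: [540.9, 226.1, 91.7]
ee_rot: [-179.9, -0.0, 175.0]
force: [-0.2, 2.4, 5.9]
gripper_width: 23.7
gripper_force: 40.0
```

```bash
python3 f.py
```

```text
t 12.72 pan x 61.3 y 1.3 z 91.69 rot [-1.7994e+02 -1.0000e-02  1.7496e+02] F [2.3 0.4] fz 7.6 T [ 0.01 -0.46] -0.02 cop x -1 y -9
```

>>> step_arm(
  plan=[0,-0.15,0,0,0,0,0,-0.15,0,0,0,0,0,-0.15,0,0,0,0,0,-0.15,0,0,0,0,0,-0.15,0,0,0,0],
)

```text
time_s: 13.13
ee_pos: [540.3, 218.7, 91.7]
ee_rot: [-179.9, -0.0, 175.0]
force: [0.0, 1.3, 5.6]
gripper_width: 24.3
gripper_force: 40.0
```

Run:
```python
from h import *
feel()
f=viewer.grab_frame("wrist");save(f,"w7")
h=cv2.cvtColor(f["img"],cv2.COLOR_RGB2HSV)
for d in viewer.pinpoint("stick_a",f)[:5]: print(round(d["score"],2),np.array(d["location"]).round(),inpan(atz(f,d["location"],25)).round(1))
```

```text
t 13.13 pan x 53.9 y 1.2 z 91.72 rot [-1.7995e+02 -1.0000e-02  1.7496e+02] F [1.3 0.1] fz 7.3 T [-0.04 -0.46] -0.03 cop x 29 y -7
0.96 [268. 210.] [10.9  8.4]
0.82 [286. 202.] [26.4 14.6]
0.55 [232. 209.] [-18.5   8.8]
```

>>> step_arm(
  plan=[0,-0.15,0,0,0,0,0,-0.15,0,0,0,0,0,-0.15,0,0,0,0,0,-0.15,0,0,0,0,0,-0.15,0,0,0,0],
)

```text
time_s: 13.65
ee_pos: [539.6, 211.2, 91.7]
ee_rot: [-179.9, -0.0, 175.0]
force: [0.1, 1.6, 5.9]
gripper_width: 24.1
gripper_force: 40.0
```

```bash
python3 f.py
```

```text
t 13.65 pan x 46.3 y 1.3 z 91.74 rot [-1.7994e+02 -1.0000e-02  1.7496e+02] F [1.6 0.1] fz 7.6 T [-0.03 -0.51] -0.01 cop x 25 y -5
```

>>> step_arm(
  plan=[0,-0.15,0,0,0,0,0,-0.15,0,0,0,0,0,-0.15,0,0,0,0,0,-0.15,0,0,0,0,0,-0.15,0,0,0,0],
)

```text
time_s: 14.07
ee_pos: [538.9, 203.7, 91.8]
ee_rot: [-179.9, -0.0, 175.0]
force: [-0.2, 1.9, 5.9]
gripper_width: 23.5
gripper_force: 40.0
```

Run:
```python
from h import *
feel()
f=viewer.grab_frame("wrist");save(f,"w8")
for d in viewer.pinpoint("stick_a",f)[:5]: print(round(d["score"],2),np.array(d["location"]).round(),inpan(atz(f,d["location"],25)).round(1))
cv2.imwrite("pics/w8c.png",cv2.resize(cv2.convertScaleAbs(f["img"][60:300,150:420,::-1],alpha=1.5),None,fx=2.4,fy=2.4,interpolation=2))
```

```text
t 14.07 pan x 38.8 y 1.2 z 91.77 rot [-1.7994e+02 -1.0000e-02  1.7496e+02] F [1.8 0.3] fz 7.6 T [-0.02 -0.42] -0.05 cop x 7 y -12
0.85 [217. 205.] [-45.3  12.4]
0.78 [280. 211.] [6.1 7. ]
0.69 [246. 214.] [-22.1   4.9]
0.28 [160. 214.] [-93.6   4.3]
```

View pics/w8c.png

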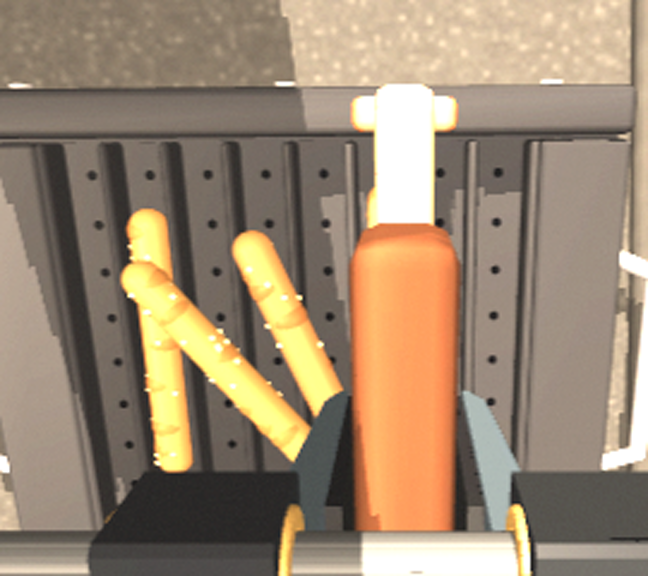

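>>> step_arm(
  plan=[0,-0.15,0,0,0,0,0,-0.15,0,0,0,0,0,-0.15,0,0,0,0,0,-0.15,0,0,0,0,0,-0.15,0,0,0,0],
)

```text
time_s: 14.58
ee_pos: [538.3, 196.2, 91.8]
ee_rot: [-179.9, -0.0, 175.0]
force: [0.1, 2.9, 5.6]
gripper_width: 23.8
gripper_force: 40.0
```

```bash
python3 f.py
```

```text
t 14.58 pan x 31.3 y 1.2 z 91.81 rot [-179.94   -0.    174.96] F [2.9 0.1] fz 7.3 T [-0.06 -0.51] 0.02 cop x -10 y -11
```

>>> step_arm(
  plan=[0,-0.15,0,0,0,0,0,-0.15,0,0,0,0,0,-0.15,0,0,0,0,0,-0.15,0,0,0,0,0,-0.15,0,0,0,0],
)

```text
time_s: 15.0
ee_pos: [537.6, 188.7, 91.8]
ee_rot: [-179.9, -0.0, 175.0]
force: [0.2, 2.5, 5.9]
gripper_width: 23.8
gripper_force: 40.0
```

Run:
```python
from h import *
feel()
f=viewer.grab_frame("wrist");save(f,"w9")
for d in viewer.pinpoint("stick_a",f)[:5]: print(round(d["score"],2),np.array(d["location"]).round(),inpan(atz(f,d["location"],25)).round(1))
```

```text
t 15.00 pan x 23.8 y 1.3 z 91.82 rot [-1.7994e+02 -1.0000e-02  1.7496e+02] F [2.5 0.1] fz 7.6 T [-0.01 -0.5 ] -0.04 cop x 1 y -3
0.88 [234. 204.] [-46.6  13.7]
0.56 [259. 219.] [-26.9  -0. ]
```

>>> step_arm(
  plan=[0,-0.15,0,0,0,0,0,-0.15,0,0,0,0,0,-0.15,0,0,0,0,0,-0.15,0,0,0,0,0,-0.15,0,0,0,0],
)

```text
time_s: 15.52
ee_pos: [537.0, 181.2, 91.8]
ee_rot: [-179.9, -0.0, 175.0]
force: [0.8, 2.6, 4.8]
gripper_width: 23.5
gripper_force: 40.0
```

```bash
python3 f.py
```

```text
t 15.52 pan x 16.3 y 1.3 z 91.82 rot [-1.7994e+02 -1.0000e-02  1.7495e+02] F [ 2.7 -0.6] fz 6.5 T [-0.   -0.47] 0.01 cop x -10 y 17
```

>>> step_arm(
  plan=[0,-0.15,0,0,0,0,0,-0.15,0,0,0,0,0,-0.15,0,0,0,0,0,-0.15,0,0,0,0,0,-0.15,0,0,0,0],
)

```text
time_s: 15.93
ee_pos: [536.3, 173.8, 91.8]
ee_rot: [-179.9, -0.0, 175.0]
force: [0.4, 2.1, 6.0]
gripper_width: 24.1
gripper_force: 40.0
```

Run:
```python
from h import *
feel()
f=viewer.grab_frame("wrist");save(f,"w10")
for d in viewer.pinpoint("stick_a",f)[:5]: print(round(d["score"],2),np.array(d["location"]).round(),inpan(atz(f,d["location"],25)).round(1))
a=[cv2.imread(f"pics/w{i}.png")[80:290,120:400] for i in(9,10)]
cv2.imwrite("pics/cmp1.png",cv2.resize(cv2.convertScaleAbs(np.hstack(a),alpha=1.4),None,fx=1.42,fy=1.42,interpolation=2))
```

```text
t 15.93 pan x 8.8 y 1.3 z 91.85 rot [-1.7994e+02 -1.0000e-02  1.7496e+02] F [ 2.1 -0.2] fz 7.7 T [-0.01 -0.57] 0.0 cop x 19 y 4
0.98 [275. 222.] [-28.6  -2.8]
0.88 [253. 202.] [-46.   15.2]
0.79 [342. 194.] [27.  22.1]
```

View pics/cmp1.png

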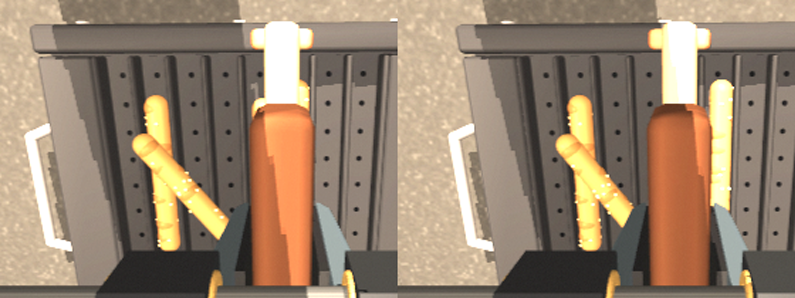

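>>> step_arm(
  plan=[0,-0.15,0,0,0,0,0,-0.15,0,0,0,0,0,-0.15,0,0,0,0,0,-0.15,0,0,0,0,0,-0.15,0,0,0,0],
)

```text
time_s: 16.45
ee_pos: [535.7, 166.3, 91.9]
ee_rot: [-179.9, -0.0, 175.0]
force: [-0.1, 2.1, 6.8]
gripper_width: 23.9
gripper_force: 40.0
```

```bash
python3 f.py
```

```text
t 16.45 pan x 1.3 y 1.2 z 91.90 rot [-179.94   -0.    174.96] F [2.1 0.3] fz 8.5 T [-0.04 -0.5 ] -0.02 cop x 8 y -13
```

>>> step_arm(
  plan=[0,-0.15,0,0,0,0,0,-0.15,0,0,0,0,0,-0.15,0,0,0,0,0,-0.15,0,0,0,0,0,-0.15,0,0,0,0],
)

```text
time_s: 16.87
ee_pos: [535.0, 158.8, 91.9]
ee_rot: [-179.9, -0.0, 175.0]
force: [0.1, 1.4, 5.8]
gripper_width: 24.0
gripper_force: 40.0
```

```bash
cat > g.py <<'E'
from h import *
import sys
feel()
f=viewer.grab_frame("wrist");save(f,sys.argv[1])
for d in viewer.pinpoint("stick_a",f)[:5]: print(round(d["score"],2),np.array(d["location"]).round(),inpan(atz(f,d["location"],15)).round(1))
E
python3 g.py w11
```

```text
t 16.87 pan x -6.2 y 1.3 z 91.88 rot [-179.94   -0.    174.95] F [1.4 0. ] fz 7.5 T [ 0.01 -0.53] 0.02 cop x 32 y -0
0.94 [362. 195.] [29.8 17.9]
0.72 [268. 205.] [-50.7   9.3]
0.67 [345. 204.] [15.7  9.6]
0.62 [283. 220.] [-38.2  -4.7]
```

>>> step_arm(
  plan=[0,-0.15,-0.01,0,0,0,0,-0.15,0,0,0,0,0,-0.15,0,0,0,0,0,-0.15,0,0,0,0,0,-0.15,0,0,0,0],
)

```text
time_s: 17.38
ee_pos: [534.2, 151.2, 91.9]
ee_rot: [-179.9, -0.0, 175.0]
force: [0.1, 1.1, 5.4]
gripper_width: 24.0
gripper_force: 40.0
```

```bash
python3 g.py w12
```

```text
t 17.38 pan x -13.8 y 1.4 z 91.90 rot [-1.7992e+02 -2.0000e-02  1.7495e+02] F [1.1 0. ] fz 7.1 T [-0.04 -0.56] -0.01 cop x 49 y -7
0.96 [296. 224.] [-34.8  -8.4]
0.79 [352. 209.] [14.3  6. ]
0.78 [374. 195.] [32.4 18.2]
0.6 [278. 201.] [-49.6  12.7]
```

>>> step_arm(
  plan=[0,-0.15,0,0,0,0,0,-0.15,0,0,0,0,0,-0.15,0,0,0,0,0,-0.15,0,0,0,0,0,-0.15,0,0,0,0],
)

```text
time_s: 17.9
ee_pos: [533.6, 143.7, 91.9]
ee_rot: [-179.9, -0.0, 175.0]
force: [0.5, 1.7, 5.3]
gripper_width: 24.0
gripper_force: 40.0
```

```bash
python3 g.py w13
```

```text
t 17.90 pan x -21.4 y 1.4 z 91.91 rot [-1.7992e+02 -2.0000e-02  1.7495e+02] F [ 1.8 -0.3] fz 7.0 T [-0.02 -0.5 ] -0.0 cop x 20 y 7
0.72 [381. 194.] [30.2 19.5]
0.57 [362. 208.] [14.6  6.8]
0.56 [285. 202.] [-51.1  11.5]
```

>>> step_arm(
  plan=[0,-0.15,0,0,0,0,0,-0.15,0,0,0,0,0,-0.15,0,0,0,0,0,-0.15,0,0,0,0,0,-0.15,0,0,0,0],
)

```text
time_s: 18.42
ee_pos: [532.9, 136.3, 91.9]
ee_rot: [-179.9, -0.0, 175.0]
force: [0.1, 2.9, 5.3]
gripper_width: 24.2
gripper_force: 40.0
```

```bash
python3 g.py w14
```

```text
t 18.42 pan x -28.9 y 1.4 z 91.91 rot [-1.7992e+02 -3.0000e-02  1.7495e+02] F [2.9 0.1] fz 7.0 T [-0.02 -0.59] 0.05 cop x 1 y -6
0.95 [369. 205.] [13.1  9.2]
0.64 [296. 202.] [-49.6  12.3]
0.59 [390. 194.] [30.7 19.4]
```

>>> step_arm(
  plan=[0,-0.15,0,0,0,0,0,-0.15,0,0,0,0,0,-0.15,0,0,0,0,0,-0.15,0,0,0,0,0,-0.15,0,0,0,0],
)

```text
time_s: 18.93
ee_pos: [532.2, 128.8, 91.9]
ee_rot: [-179.9, -0.0, 175.0]
force: [-0.7, 2.6, 6.2]
gripper_width: 24.0
gripper_force: 40.0
```

```bash
python3 g.py w15
```

```text
t 18.93 pan x -36.4 y 1.4 z 91.93 rot [-1.7992e+02 -3.0000e-02  1.7496e+02] F [2.6 0.9] fz 7.9 T [-0.08 -0.59] -0.02 cop x 10 y -32
0.96 [396. 198.] [28.8 15.7]
```

>>> step_arm(
  plan=[0,-0.13,0,0,0,0,0,-0.13,0,0,0,0,0,-0.13,0,0,0,0,0,-0.13,0,0,0,0,0,-0.13,0,0,0,0],
)

```text
time_s: 19.45
ee_pos: [531.6, 122.3, 91.9]
ee_rot: [-179.9, -0.0, 175.0]
force: [0.9, 1.3, 5.7]
gripper_width: 23.9
gripper_force: 40.0
```

```bash
python3 g.py w16
```

```text
t 19.45 pan x -42.9 y 1.4 z 91.92 rot [-1.7992e+02 -3.0000e-02  1.7495e+02] F [ 1.4 -0.8] fz 7.4 T [-0.05 -0.53] 0.02 cop x 35 y 16
0.87 [386. 207.] [14.   7.5]
0.78 [338. 216.] [-27.5  -0.5]
0.71 [404. 196.] [28.4 16.9]
```

>>> step_arm(
  plan=[0,-0.13,0,0,0,0,0,-0.13,0,0,0,0,0,-0.13,0,0,0,0,0,-0.13,0,0,0,0,0,-0.13,0,0,0,0],
)

```text
time_s: 19.97
ee_pos: [531.0, 115.8, 91.9]
ee_rot: [-179.9, -0.0, 175.0]
force: [0.9, 2.2, 4.2]
gripper_width: 23.7
gripper_force: 40.0
```

```bash
python3 g.py w17
```

```text
t 19.97 pan x -49.4 y 1.5 z 91.91 rot [-1.7991e+02 -3.0000e-02  1.7495e+02] F [ 2.2 -0.7] fz 5.9 T [-0.09 -0.62] 0.07 cop x 29 y 8
0.68 [412. 196.] [29.  17.6]
0.68 [343. 217.] [-28.8  -1.8]
0.63 [394. 206.] [13.9  8.3]
```

>>> step_arm(
  plan=[0,-0.15,0,0,0,0,0,-0.15,0,0,0,0,0,-0.15,0,0,0,0,0,-0.15,0,0,0,0,0,-0.15,0,0,0,0],
)

```text
time_s: 20.48
ee_pos: [530.4, 108.3, 91.9]
ee_rot: [-179.9, -0.0, 175.0]
force: [-0.0, 1.7, 5.4]
gripper_width: 23.5
gripper_force: 40.0
```

```bash
cat > k.py <<'E'
from h import *
import sys
feel()
f=viewer.grab_frame("wrist");save(f,sys.argv[1])
h=cv2.cvtColor(f["img"],cv2.COLOR_RGB2HSV)
m=(h[...,0]>9)&(h[...,0]<28)&(h[...,1]>115)&(h[...,2]>90)
for y in (55,45,35,25,15,5,-5,-15,-25):
    o=[]
    xs=np.arange(-110,110,.5)
    v=[]
    for x in xs:
        w=topan((x,y));u=proj(f,[w[0],w[1],15]);c,r=int(round(u[0])),int(round(u[1]))
        v.append(0<=c<640 and 0<=r<270 and m[r,c])
    v=np.r_[0,np.array(v,int),0];d=np.diff(v);a=np.where(d==1)[0];b=np.where(d==-1)[0]
    print(y,[(float(xs[i]),float(xs[min(j,len(xs)-1)])) for i,j in zip(a,b) if j-i>6])
E
python3 k.py w18
```

```text
t 20.48 pan x -56.9 y 1.5 z 91.93 rot [-1.7991e+02 -3.0000e-02  1.7495e+02] F [1.7 0.2] fz 7.1 T [-0.04 -0.54] 0.02 cop x 28 y -10
55 [(-50.5, -44.0), (23.0, 27.5)]
45 [(-75.0, -54.5), (-52.0, -44.0), (-35.0, -22.5), (4.0, 9.5), (23.5, 27.5)]
35 [(-77.0, -51.0), (-49.5, -39.5), (-35.5, -22.0), (3.5, 8.0), (13.0, 18.0), (23.5, 34.5)]
25 [(-77.0, -52.0), (-51.0, -39.0), (-35.0, -21.5), (4.5, 8.0), (23.0, 35.0)]
15 [(-76.5, -40.0), (-35.0, -22.0), (4.5, 8.5), (24.0, 29.0)]
5 [(-75.0, -39.5), (-34.5, -21.5), (4.5, 8.5), (24.0, 28.5)]
-5 [(-74.5, -50.0), (-49.0, -39.5), (-35.0, -31.5), (-29.0, -21.0), (4.0, 14.5), (24.0, 28.5)]
-15 [(-76.5, -40.0), (-27.0, -21.5), (5.0, 8.5), (24.5, 28.0)]
-25 [(-74.0, -55.0), (-53.5, -40.0), (4.5, 10.0), (24.5, 28.0)]
```

>>> step_arm(
  plan=[0,-0.15,0,0,0,0,0,-0.15,0,0,0,0,0,-0.15,0,0,0,0,0,-0.15,0,0,0,0,0,-0.15,0,0,0,0],
)

```text
time_s: 20.95
ee_pos: [529.7, 100.8, 91.9]
ee_rot: [-179.9, -0.0, 175.0]
force: [-0.1, 1.8, 5.3]
gripper_width: 23.9
gripper_force: 40.0
```

```bash
python3 k.py w19
```

```text
t 20.95 pan x -64.5 y 1.5 z 91.91 rot [-1.7991e+02 -4.0000e-02  1.7495e+02] F [1.8 0.2] fz 7.0 T [-0.09 -0.53] 0.03 cop x 24 y -20
55 [(-58.0, -44.0), (23.0, 28.0)]
45 [(-81.0, -75.0), (-74.5, -67.5), (-67.0, -53.0), (-49.0, -43.0), (-35.0, -22.5), (3.5, 9.5), (23.5, 27.5)]
35 [(-84.5, -43.5), (-35.5, -22.0), (3.5, 8.0), (13.0, 18.0), (23.5, 35.0)]
25 [(-83.0, -52.5), (-52.0, -43.5), (-35.0, -21.5), (3.5, 8.0), (23.0, 35.0)]
15 [(-85.0, -81.5), (-80.5, -43.0), (-35.5, -22.0), (3.5, 9.0), (23.5, 29.0)]
5 [(-83.5, -68.0), (-67.0, -52.5), (-50.0, -43.0), (-34.0, -21.5), (3.5, 8.0), (23.5, 28.0)]
-5 [(-81.0, -42.5), (-28.5, -21.5), (4.5, 14.0), (23.5, 28.0)]
-15 [(-83.0, -47.5), (-34.5, -21.0), (4.5, 8.0), (24.0, 28.5)]
-25 [(-81.5, -49.0), (-28.5, -21.5), (4.5, 9.5), (24.0, 28.5)]
```

>>> step_arm(
  plan=[0,-0.16,0,0,0,0,0,-0.16,0,0,0,0,0,-0.16,0,0,0,0,0,-0.16,0,0,0,0,0,-0.16,0,0,0,0],
)

```text
time_s: 21.42
ee_pos: [529.0, 92.8, 91.9]
ee_rot: [-179.9, -0.0, 175.0]
force: [-0.1, 1.9, 5.3]
gripper_width: 24.1
gripper_force: 40.0
```

>>> step_arm(
  plan=[0,-0.16,0,0,0,0,0,-0.16,0,0,0,0,0,-0.16,0,0,0,0,0,-0.16,0,0,0,0,0,-0.16,0,0,0,0],
)

```text
time_s: 21.83
ee_pos: [528.2, 84.8, 91.9]
ee_rot: [-179.9, -0.0, 175.0]
force: [0.5, 1.8, 5.7]
gripper_width: 23.7
gripper_force: 40.0
```

```bash
python3 f.py
```

```text
t 21.83 pan x -80.5 y 1.6 z 91.91 rot [-1.7990e+02 -5.0000e-02  1.7495e+02] F [ 1.8 -0.4] fz 7.4 T [-0.11 -0.54] 0.09 cop x 23 y -4
```

>>> step_arm(
  plan=[0,-0.16,0,0,0,0,0,-0.16,0,0,0,0,0,-0.16,0,0,0,0,0,-0.16,0,0,0,0,0,-0.16,0,0,0,0],
)

```text
time_s: 22.25
ee_pos: [527.5, 76.8, 91.9]
ee_rot: [-179.9, -0.0, 175.0]
force: [0.1, 2.1, 4.8]
gripper_width: 23.6
gripper_force: 40.0
```

>>> step_arm(
  plan=[0,-0.16,0,0,0,0,0,-0.16,0,0,0,0,0,-0.16,0,0,0,0,0,-0.16,0,0,0,0,0,-0.1,0,0,0,0],
)

```text
time_s: 22.67
ee_pos: [526.7, 69.3, 91.9]
ee_rot: [-179.9, -0.1, 175.0]
force: [1.0, 2.3, 5.2]
gripper_width: 23.5
gripper_force: 40.0
```

```bash
python3 k.py w20
```

```text
t 22.67 pan x -96.1 y 1.7 z 91.88 rot [-1.7988e+02 -6.0000e-02  1.7495e+02] F [ 2.4 -0.8] fz 6.9 T [-0.11 -0.55] 0.03 cop x 10 y 7
55 [(-57.0, -44.5), (23.0, 28.0)]
45 [(-110.0, -93.0), (-92.0, -85.5), (-57.5, -43.5), (-35.5, -23.0), (3.0, 9.5), (23.5, 27.5)]
35 [(-110.0, -91.0), (-87.0, -79.5), (-57.0, -44.0), (-35.5, -22.0), (3.5, 8.5), (13.5, 17.5), (23.5, 38.5)]
25 [(-110.0, -92.0), (-90.0, -84.5), (-83.5, -79.5), (-57.5, -43.0), (-35.5, -22.0), (3.0, 8.0), (23.5, 35.0)]
15 [(-110.0, -89.5), (-88.5, -85.0), (-84.0, -79.0), (-57.0, -43.5), (-35.5, -22.0), (3.5, 10.5), (23.0, 30.0)]
5 [(-110.0, -91.0), (-88.5, -84.0), (-83.0, -79.0), (-57.5, -43.5), (-35.0, -21.0), (3.0, 9.0), (23.5, 29.0)]
-5 [(-110.0, -91.0), (-88.0, -78.5), (-57.0, -43.0), (-36.0, -30.5), (-29.0, -22.0), (3.5, 18.0), (23.5, 28.5)]
-15 [(-110.0, -90.0), (-89.0, -79.5), (-57.0, -43.0), (-35.0, -22.0), (3.5, 9.0), (24.0, 29.0)]
-25 [(-110.0, -90.0), (-89.0, -79.0), (-57.0, -43.5), (-35.5, -22.0), (4.0, 10.0), (23.5, 29.0)]
```

>>> step_arm(
  plan=[0,0,-0.06,0,0,0,0,0,-0.1,0,0,0,0,0,-0.3,0,0,0,0,0,-0.8,-0.003,-0.0028,0,0,0,-1.6,0,0,0.017],
)

```text
time_s: 23.13
ee_pos: [524.0, 68.8, 118.6]
ee_rot: [-179.9, -0.3, 174.0]
force: [0.0, 0.4, -1.5]
gripper_width: 23.7
gripper_force: 40.0
```

>>> step_arm(
  plan=[0,0,-2,0,0,0,0,0,-1.5,0,0,0,-0.1,-1.5,0,0,0,0,-0.2,-2.8,0,0,0,0,-0.2,-3,0,0,0,0],
)

```text
time_s: 23.55
ee_pos: [523.1, -4.0, 155.7]
ee_rot: [180.0, 0.0, 174.1]
force: [0.3, -0.8, -1.3]
gripper_width: 24.0
gripper_force: 40.0
```

>>> step_arm(
  plan=[-0.2,-3,0,0,0,0,-0.2,-3,0,0,0,0,-0.2,-3,0,0,0,0,-0.1,-2.2,0,0,0,0,0,-0.76,0,0,0,0],
)

```text
time_s: 23.97
ee_pos: [517.3, -126.5, 155.2]
ee_rot: [-179.9, -0.0, 173.9]
force: [0.6, 0.1, -1.2]
gripper_width: 23.9
gripper_force: 40.0
```

>>> step_arm(
  plan=[0,0,0,0,0,0,0,0,0,0,0,0,0,0,0,0,0,0],
)

```text
time_s: 24.22
ee_pos: [517.7, -122.5, 155.1]
ee_rot: [180.0, -0.0, 174.0]
force: [-0.5, 0.7, -2.0]
gripper_width: 23.4
gripper_force: 40.0
```

Run:
```python
from h import *
np.set_printoptions(precision=2,suppress=True)
s=sensors.state();print(s["ee_pos"],s["ee_rot"],s["time_s"],s["force"],s["torque"])
f=viewer.grab_frame("wrist");save(f,"w21")
h=cv2.cvtColor(f["img"],cv2.COLOR_RGB2HSV)
hb=(h[...,0]>85)&(h[...,0]<115)&(h[...,1]>50)&(h[...,2]>110)
m=(h[...,0]<14)&(h[...,1]>140)&(h[...,2]>60)
for r in(100,120,140,160,180,200,220):
    c=np.where(hb[r,250:390])[0]+250
    if len(c): print("rest",r,c.min(),c.max(),(atz(f,(c.min()-.5,r),14)+atz(f,(c.max()+.5,r),14))/2,np.linalg.norm(atz(f,(c.min()-.5,r),14)-atz(f,(c.max()+.5,r),14)))
rr=np.where(hb[:150,305])[0];print("rest end",rr.min(),atz(f,(305,rr.min()),15))
for r in(180,200,220,250):
    c=np.where(m[r,280:360])[0]+280
    if len(c)>5: print("grip",r,c.min(),c.max())
```

```text
[ 517.71 -122.46  155.07] [179.96  -0.03 174.04] 24.2167 [-0.49  0.72 -1.97] [ 0.07 -0.03  0.03]
rest 100 291 354 [ 423.31 -109.42   14.  ] 62.741579616386964
rest 120 291 353 [ 442.04 -111.79   14.  ] 62.99415052735272
rest 140 291 352 [ 461.52 -114.25   14.  ] 63.25701129521086
rest 160 291 350 [ 481.76 -117.34   14.  ] 62.488997469593116
rest 180 291 349 [ 502.91 -120.02   14.  ] 62.752294916882136
rest 200 292 348 [ 525.04 -122.29   14.  ] 61.940673258768314
rest 220 292 347 [ 548.1 -125.2   14. ] 62.2034917849443
rest end 88 [ 410.72 -125.17   15.  ]
grip 180 296 340
grip 200 297 339
grip 220 297 339
grip 250 297 339
```

>>> step_arm(
  plan=[0,0.15,1,0,0,0.012,0,0,2,0,0,0,0,0,2,0,0,0,0,0,1.8,0,0,0,0,0,0.8,0,0,0],
)

```text
time_s: 24.68
ee_pos: [516.3, -120.6, 76.3]
ee_rot: [179.9, -0.3, 173.4]
force: [-0.0, 0.2, -1.9]
gripper_width: 23.6
gripper_force: 40.0
```

>>> step_arm(
  plan=[0,0,0.4,0,0,0,0,0,0.15,0,0,0,0,0,0,0,0,0,0,0,0,0,0,0],
)

```text
time_s: 25.02
ee_pos: [518.8, -122.1, 74.5]
ee_rot: [-180.0, 0.1, 173.3]
force: [-0.3, 0.4, -1.9]
gripper_width: 23.9
gripper_force: 40.0
```

>>> step_arm(
  plan=[0,0,0.05,0,0,0,0,0,0.04,0,0,0,0,0,0,0,0,0],
)

```text
time_s: 25.27
ee_pos: [518.2, -122.2, 73.1]
ee_rot: [-180.0, 0.1, 173.3]
force: [-0.1, 1.3, -1.7]
gripper_width: 23.8
gripper_force: 40.0
```

>>> step_arm(
  plan=[0,0,0.05,0,0,0,0,0,0.04,0,0,0,0,0,0,0,0,0],
)

```text
time_s: 25.52
ee_pos: [518.0, -122.1, 71.8]
ee_rot: [180.0, 0.0, 173.3]
force: [0.6, -0.3, -1.0]
gripper_width: 23.7
gripper_force: 40.0
```

>>> step_arm(
  plan=[0,0,0.03,0,0,0,0,0,0,0,0,0],
)

```text
time_s: 25.68
ee_pos: [518.0, -122.1, 71.8]
ee_rot: [180.0, 0.0, 173.3]
force: [-0.8, -0.2, 1.2]
gripper_width: 23.8
gripper_force: 40.0
```

>>> step_arm(
  plan=[0,0,0,0,0,0,0,0,0,0,0,0,0,0,0,0,0,0,0,0,0,0,0,0,0,0,0,0,0,0],
  hand=7,
)

```text
time_s: 26.1
ee_pos: [518.1, -122.1, 71.5]
ee_rot: [180.0, 0.0, 173.3]
force: [-0.0, -0.3, 0.8]
gripper_width: 54.3
gripper_force: 0.0
```

>>> step_arm(
  plan=[0,0,0,0,0,0,0,0,0,0,0,0,0,0,0,0,0,0,0,0,0,0,0,0,0,0,0,0,0,0],
)

```text
time_s: 26.52
ee_pos: [518.0, -122.1, 71.5]
ee_rot: [180.0, 0.0, 173.3]
force: [-0.2, -1.1, 0.6]
gripper_width: 70.1
gripper_force: 0.0
```

Now I raise the gripper clear and back off toward the robot, so the cameras see everything.

>>> step_arm(
  plan=[0,0,-1,0,0,0,0,0,-2,0,0,0,0,0,-2.5,0,0,0,0,0,-2.5,0,0,0,0,0,-2.5,0,0,0],
)

```text
time_s: 26.93
ee_pos: [517.9, -122.1, 178.4]
ee_rot: [180.0, 0.0, 173.3]
force: [0.2, -0.4, -0.1]
gripper_width: 69.5
gripper_force: 0.0
```

>>> step_arm(
  plan=[1.5,0,-2,0,0,0,2.5,0,-1,0,0,0,2.5,0,0,0,0,0,1.5,0,0,0,0,0,0,0,0,0,0,0],
)

```text
time_s: 27.35
ee_pos: [435.6, -112.2, 207.5]
ee_rot: [180.0, -0.0, 173.3]
force: [-0.2, 0.4, 0.2]
gripper_width: 70.0
gripper_force: 0.0
```

>>> step_arm(
  plan=[0,0,0,0,0,0,0,0,0,0,0,0,0,0,0,0,0,0],
)

```text
time_s: 27.6
ee_pos: [439.7, -113.0, 206.7]
ee_rot: [-180.0, 0.1, 173.3]
force: [0.1, 0.2, 0.3]
gripper_width: 70.0
gripper_force: 0.0
```

Run:
```python
from h import *
np.set_printoptions(precision=1,suppress=True)
s=sensors.state();print(s["ee_pos"],s["time_s"],s["force"])
ims=[]
for n,(r0,c0) in(("scene",(140,220)),("side",(140,230))):
    f=viewer.grab_frame(n);save(f,n+"9")
    ims.append(cv2.resize(f["img"][r0:r0+165,c0:c0+200,::-1],None,fx=2,fy=2,interpolation=2))
    for t,z in(("pan",0),("comb",5),("rest",0),("stick_a",11.5)):
        for d in viewer.pinpoint(t,f)[:5]: print(n,t,round(d["score"],2),atz(f,d["location"],z), inpan(atz(f,d["location"],z)))
w=viewer.grab_frame("wrist");ims2=cv2.resize(w["img"][:,:,::-1],None,fx=.6,fy=.6)
top=np.hstack(ims);c=np.zeros((240,800,3),np.uint8);c[:,:384]=ims2
cv2.imwrite("pics/final.png",cv2.convertScaleAbs(np.vstack([top,c]),alpha=1.3))
```

```text
[ 439.7 -113.   206.7] 27.6 [0.1 0.2 0.3]
scene pan 0.84 [546.7 181.9   0. ] [17.8 -8.4]
scene comb 0.78 [ 521.8 -120.5    5. ] [-285.7   -9.9]
scene rest 0.91 [ 526.3 -123.6    0. ] [-288.3  -14.6]
scene stick_a 0.62 [ 446.5 -307.1   11.5] [-478.    48.9]
scene stick_a 0.59 [525.8 108.2  11.5] [-57.4   6. ]
scene stick_a 0.51 [525.4 178.4  11.5] [12.4 12.5]
scene stick_a 0.5 [522.6 205.5  11.5] [39.2 17.7]
scene stick_a 0.42 [535.2 123.5  11.5] [-41.4  -2. ]
side pan 0.73 [536.3 173.8   0. ] [8.8 1.3]
side comb 0.72 [ 523.9 -105.6    5. ] [-270.6  -10.7]
side rest 0.78 [ 514.1 -117.7    0. ] [-283.5   -2.1]
side rest 0.31 [532.9 189.    0. ] [23.7  6. ]
side stick_a 0.69 [521.9 200.3  11.5] [34. 18.]
side stick_a 0.56 [522.7 112.6  11.5] [-53.4   9.5]
side stick_a 0.44 [529.9 177.2  11.5] [11.6  7.9]
side stick_a 0.44 [531.6 139.3  11.5] [-25.9   3. ]
side stick_a 0.43 [ 453.5 -278.9   11.5] [-449.4   44.3]
```

View pics/final.png

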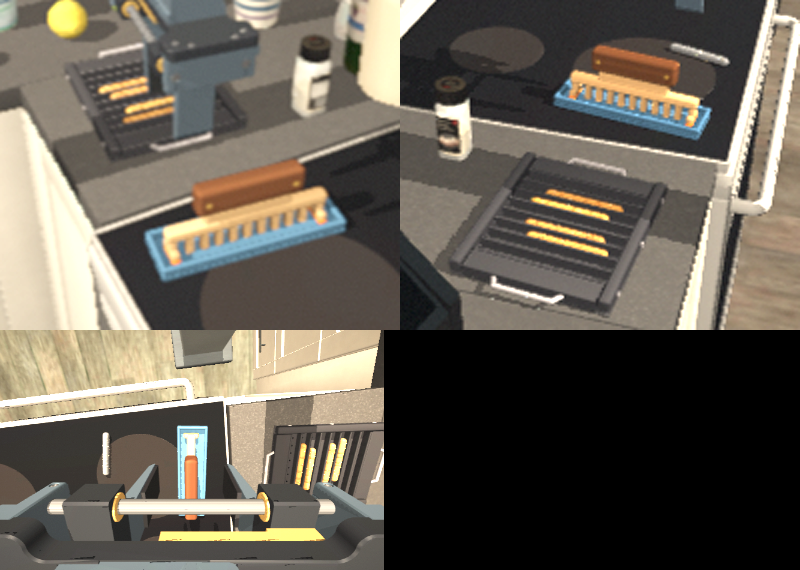

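The final picture shows all four sticks lying straight in separate flutes; in the side panel they are near (585,200), (570,208), (565,232) and (568,245). The comb stands upright in its blue rest, and the pan has not moved. I am handing the job in.

```bash
python3 -c "
from workcell import env
print(env.job_done())"
```

```text
the job is handed in; nothing more can be done
None
```

I handed the job in at about 28 s: all four breadsticks lie straight in their own flutes (at x = -50, -30, 10 and 30 mm), the comb stands upright in its rest, and nothing else was disturbed; contact on the rails was about 6 to 8.5 N during the stroke.

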